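# Fit the plunger into the bamboo hand pump and draw it to the filling mark

### The job

Fit the thick plunger from the wooden rod block into the bore of the bamboo hand pump and push it gently all the way down to the bottom. Then draw it straight back up only until the dark scorched ring on its rod is level with the barrel's mouth, and finish while still holding it there, upright, in the gripper. Leave the slim rod in its hole and do not disturb the bamboo mug or the half shell beyond the work.

Things in the scene. Friction and masses are not known exactly. Their poses are not given: they have to be found in the camera images.
- pump: Fixed bamboo hand pump: upright barrel, 52 mm outside diameter, on a foot board 130 x 110 x 18 mm; a short spout sticks out along its +x, 52 mm up, to 57 mm from the axis. Blind bore of 24 mm diameter in the middle, 80 mm deep, flared to 33 mm over the top 9 mm. Origin: on the barrel's axis at the board's underside; z up. Stands left or right of the middle, the rod block on the other side.
- pump_mouth (a point): Centre of the pump barrel's mouth, in the plane of its upper rim, 110 mm above the table.
- pump_floor (a point): Centre of the bore's floor, 80 mm straight below the mouth.
- rod_block: Fixed wooden block 165 x 74 x 52 mm with dark end battens and two upright holes, 30 mm deep, floors 20 mm above the table: at x = -40 mm a 26 mm hole with the plunger standing loosely in it, at x = +40 mm a 16 mm hole with the slim rod. Origin: centre of its underside; x along its length. May be turned any way about the vertical.
- plunger: Thick plunger, loose, about 0.15 kg, starts upright in the block: a rod of 22 mm diameter (bevelled foot) up to 120 mm from its foot, then a round grip of 30 mm diameter from 120 to 165 mm (its top). Origin: centre of its foot; z to the grip. Fits the pump bore with 1 mm to spare all round; fully down its top is 195 mm above the table. It slides back down if let go.
- plunger_ring (a point): Centre of the dark scorched ring, 6 mm wide, round the plunger's rod, 40 mm above its foot. It is hidden in the bore, 40 mm below the mouth, when the plunger is fully down.
- plunger_grip (a point): Middle of the plunger's 30 mm round grip, on its axis, 142.5 mm above its foot.
- slim_rod: Slim rod, loose, upright in the other hole of the block, to be left alone: rod 12 mm, round grip 20 mm in diameter from 80 to 110 mm, 110 mm long; its top stands 130 mm above the table. Origin: centre of its foot; z to its grip.
- mug: Bamboo mug blank without handle, 93 x 95 x 90 mm, standing beyond the work. Origin: centre of its underside.
- half_shell: Bamboo half shell lying hollow side up, 125 x 80 x 28 mm, beyond the work, right of the mug. Origin: centre of its underside.
Things that resemble listed ones, but are neither listed nor needed, are in the scene too. Leave any green or purple look-alike of the plunger alone.

How it is judged:
On the way:
1. the plunger is pushed down to the bottom of the pump's bore (horizontal distance between plunger and pump_floor below 0.005 m and z of plunger in the frame of pump_floor below 0.006 m and angle between plunger's own z axis and vertical below 0.08 rad), for 0.2 s.
At the end, for the whole second after the job is handed in: The plunger is held still in the fingers (over 2 N), within 4 degrees of upright, within 5 mm of the pump axis, its ring within 7 mm of the mouth's plane; the slim rod stands in its hole; mug and half shell are within 30 mm of where they stood (z of plunger_ring in the frame of pump_mouth between -0.007 and 0.007 m and horizontal distance between plunger_ring and pump_mouth below 0.005 m and angle between plunger's own z axis and vertical below 0.07 rad and linear speed of plunger below 0.02 m/s and contact force between the fingers and plunger above 2 N and horizontal distance between slim_rod and rod_block below 0.05 m and height (world z) of slim_rod below 0.03 m and distance of each of mug, half_shell from where it was at the start of the episode below 0.03 m); the arm keeps its last pose, push and grip.
It fails at once if the plunger is forced against the pump (over 70 N) (contact force between plunger and pump above 70 N).
It fails at once if the slim rod is pulled out of its hole (height (world z) of slim_rod above 0.045 m).
It fails at once if the mug or the half shell is knocked over or shoved away (angle between mug's own z axis and vertical above 0.5 rad or distance of any of mug, half_shell from where it was at the start of the episode above 0.05 m).
It also fails if it takes over 54 s, if anything falls off the work surface, if the arm or the gripper's body presses on something with over 40 N, if the wrist force passes 120 N, or if a joint passes its speed limit or range.

### The arm

A 6-joint arm with a two-finger parallel gripper is mounted at the origin on a cart in front of the work surface, level with it; the furniture and walls round the work are solid. World frame = base frame: x ahead of the robot, y to its left, z up, the work surface at z = 0. Lengths are in m, angles in rad, forces in N, time in s.
With the tool pointing down it reaches from about 0.375 to 0.975 m from the base axis. Payload 3.8 kg.
Tool frame: the origin (TCP) lies midway between the tips of the shut fingers; the grasp point (between the pads) lies 19 mm behind it; z points along the fingers, y is the line along which they close (so a half turn about z gives the same grasp; the last joint's range is limited). The gripper opens to 88 mm and grips with 3 to 60 N. Pads are 18 mm wide; open, the fingers measure 123 mm over their backs; the gripper's body (75 mm by 187 mm) begins 45 mm behind the grasp point.
Start: joints at [1.301, 0.264, 1.604, -0, 1.274, -0.037], TCP at [0.156, 0.657, 0.239] pointing down, gripper open.
Joint ranges: [-2.63, 2.63], [-0.94, 2.18], [0.31, 2.57], [-1.31, 4.45], [0, 2.66], [-2.55, 2.55]. Speed limits (rad/s): [2.57, 2.57, 3.14, 3.14, 3.14, 3.14].

### API

Orientations are given as a rotation vector (axis times angle).
In Python, from cell import manip, inverse_kinematics, cams, order gives the robot as it stands. Calls block until the motion is done:
- manip.move_pose(position, orientation): joint-space move of the TCP to a pose.
- manip.move_linear(position, rate=0.15, rot=None): straight line of the TCP; rot=None keeps the orientation; rate is the mean speed in m/s.
- manip.set_joints(angles): joint-space move.
- manip.set_gripper(opening, force=None): finger opening in m; force is the grip in N (None keeps the last); returns when the fingers have stopped.
- manip.dwell(seconds).
- inverse_kinematics(position, orientation): joint angles nearest the present ones, or None.
- manip.state(): the state.
- cams.capture(name): name is "scene" or "top"; returns a dict with "image" (400x640x3 uint8, blue, green, red), "z_map" (400x640 float32, m along the optical axis (not along the pixel's ray), 0 where there is no reading), "intrinsics" (3x3 intrinsics, pixels), "k1" (the pictures are not rectified: a ray, as slopes to the right and down, at radius r is drawn at 1 + k1 r^2 times it, then the intrinsics apply), "position" and "orientation" of the camera in the world. Camera axes: x right, y down, z forward; pixel columns grow to the right and rows downward; lengths in m; the calibration is good to about 2 mm. A picture is of the moment at which its call begins.
A pose or a line that the arm cannot do raises manip.IKError and nothing moves.
- order.close_job(): hands the job in; it is judged then, once.
The state is a dict: "clock": time; "joint_pos": joint angles; "joint_velocities": joint speeds; "tau": joint torques, N m; "tool_pos": TCP position; "tcp_rot": TCP orientation; "contact_force": force on the tool from outside, world axes, zero at the start; "moment": the same for the moment, N m; "gripper_width": finger opening in m; "grasp_force": force on a finger pad.
Only numpy, scipy, OpenCV 4.12 (cv2) and the standard library are available. Lean on these libraries where they do the work, as an engineer would, in place of code of your own. Each camera call takes 0.05 s, during which the arm holds its last target. There are 200 camera calls.

## Working session

There is one attempt and no reset: what is moved stays moved. The work goes in short steps, each a Python script; the robot and the scene stay as the last script left them, time stands still between calls to the robot, and variables do not carry over. Pictures are saved under pics/ and viewed, at most 10 in all, crops included, and the job is handed in when it is done.

```bash
mkdir -p pics; cat > h.py <<'E'
import numpy as np, cv2
from cell import manip, inverse_kinematics, cams, order
from scipy.spatial.transform import Rotation as R
def rot(o):
    o=np.array(o,float)
    return o if o.shape==(3,3) else (R.from_quat(o).as_matrix() if o.size==4 else R.from_rotvec(o).as_matrix())
def cloud(c):
    K=np.array(c["intrinsics"]);h,w=c["z_map"].shape
    u,v=np.meshgrid(np.arange(w),np.arange(h))
    d=np.stack([(u-K[0,2])/K[0,0],(v-K[1,2])/K[1,1]],-1);s=d.copy()
    for _ in range(8): s=d/(1+c["k1"]*(s**2).sum(-1,keepdims=True))
    z=c["z_map"][...,None]
    P=np.concatenate([s*z,z],-1)@rot(c["orientation"]).T+np.array(c["position"])
    P[c["z_map"]==0]=np.nan
    return P
E
python3 - <<'E'
from h import *
for n in("scene","top"):
    c=cams.capture(n);cv2.imwrite(f"pics/{n}0.png",c["image"]);np.save(f"{n}0.npy",cloud(c))
    print(n,c["position"],c["orientation"],c["k1"],c["intrinsics"])
print(manip.state())
E
```

```text
scene [-0.02005077 -0.55077824  0.49526382] [-1.86587556  0.85016606 -0.52366693] -0.07935426398552563 [[378.36948482   0.         308.77154654]
 [  0.         378.36948482 198.07936739]
 [  0.           0.           1.        ]]
top [ 0.46469508 -0.0227691   1.06098784] [-2.18754095  2.15160717 -0.12484127] -0.12368168087375518 [[440.67400224   0.         328.73927264]
 [  0.         440.67400224 204.24323682]
 [  0.           0.           1.        ]]
{'clock': 0.1, 'joint_pos': array([ 1.30108292e+00,  2.64702534e-01,  1.60520651e+00, -1.19142456e-05,
        1.27369960e+00, -3.68947824e-02]), 'joint_velocities': array([-0.00071376, -0.00135019, -0.00195528,  0.00109885, -0.00093669,
       -0.0014963 ]), 'tau': array([-6.53624602e-05, -5.03618503e+01, -3.58069897e+01,  7.29440292e-02,
        2.32249527e-02, -5.29378508e-05]), 'tool_pos': array([0.15557125, 0.65618176, 0.23751255]), 'tcp_rot': array([-0.36484515, -3.12003512,  0.00313201]), 'contact_force': array([ 0.49755174, -0.02729538, -0.18582023]), 'moment': array([-0.01559163,  0.03188964, -0.01182312]), 'grasp_force': 0.0, 'gripper_width': 0.08811066295164144}
```

View pics/scene0.png

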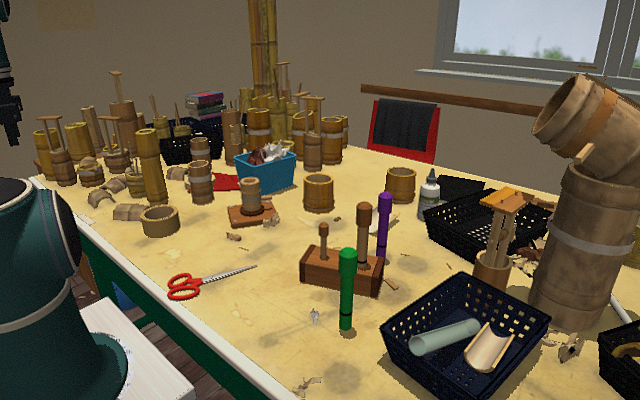

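View pics/top0.png

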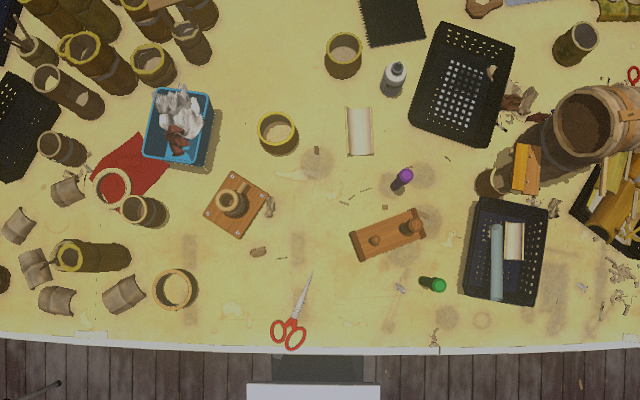

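The scene view shows the pump at (251,205) and the rod block at (341,272), with the mug and half shell beyond. Plunger candidates are the wood rod at scene (363,235), standing in the block, the green rod at (347,290) and the purple rod at (385,225). The wooden one, with the thick grip and standing in the block's hole, fits the description; the slim rod at (324,240) is its thinner neighbour. I'll confirm with a crop and measure.

```bash
python3 - <<'E'
from h import *
a=cv2.imread("pics/scene0.png")[180:340,220:420];b=cv2.imread("pics/top0.png")[150:310,200:460]
a=cv2.resize(a,None,fx=3,fy=3,interpolation=2)
cv2.imwrite("pics/crop1.png",a)
cv2.imwrite("pics/crop2.png",cv2.resize(b,None,fx=3,fy=3,interpolation=2))
for n in("scene","top"):
    P=np.load(n+"0.npy").reshape(-1,3);P=P[~np.isnan(P[:,0])]
    box=(P[:,0]>.35)&(P[:,0]<.75)&(abs(P[:,1])<.4)
    print(n,"table",np.median(P[box&(abs(P[:,2])<.02)][:,2]))
    q=P[box&(P[:,2]>.08)]
    # cluster on grid
    g=np.zeros((200,200),np.uint8);ij=((q[:,:2]-[.3,-.4])/.004).astype(int);g[ij[:,0],ij[:,1]]=1
    k,l=cv2.connectedComponents(cv2.dilate(g,np.ones((3,3))));lab=l[ij[:,0],ij[:,1]]
    for i in range(1,k):
        s=q[lab==i]
        if len(s)<8: continue
        t=s[s[:,2]>s[:,2].max()-.008]
        print(len(s),"zmax",s[:,2].max().round(3),"top c",((t.min(0)+t.max(0))/2)[:2].round(4),"ext",np.ptp(t,axis=0)[:2].round(3),"mean",t.mean(0)[:2].round(4))
P=np.load("top0.npy")
m=(abs(P[...,2]-.052)<.006)
m[:205]=0;m[265:]=0;m[:,:340]=0;m[:,432:]=0
q=P[m];print("block",cv2.minAreaRect(q[:,:2].astype(np.float32)),np.median(q[:,2]))
m=(abs(P[...,2]-.018)<.006);m[:165]=0;m[245:]=0;m[:,:190]=0;m[:,275:]=0
q=P[m];print("board",cv2.minAreaRect(q[:,:2].astype(np.float32)))
E
```

```text
scene table 0.0002269781214354616
41 zmax 0.097 top c [ 0.3708 -0.3978] ext [0.012 0.004] mean [ 0.3684 -0.3976]
773 zmax 0.167 top c [ 0.3987 -0.2583] ext [0.032 0.03 ] mean [ 0.3949 -0.261 ]
178 zmax 0.131 top c [ 0.4886 -0.1331] ext [0.018 0.02 ] mean [ 0.4881 -0.1343]
665 zmax 0.185 top c [ 0.5186 -0.2071] ext [0.025 0.028] mean [ 0.5162 -0.2087]
280 zmax 0.119 top c [0.5474 0.3821] ext [0.065 0.033] mean [0.5411 0.3777]
301 zmax 0.11 top c [0.5711 0.1914] ext [0.053 0.053] mean [0.5696 0.1892]
103 zmax 0.223 top c [ 0.619  -0.3944] ext [0.06  0.011] mean [ 0.6054 -0.3961]
465 zmax 0.165 top c [ 0.6215 -0.1915] ext [0.024 0.028] mean [ 0.6199 -0.1935]
796 zmax 0.143 top c [0.7234 0.3168] ext [0.018 0.025] mean [0.7234 0.3202]
141 zmax 0.091 top c [0.7238 0.0898] ext [0.052 0.085] mean [0.7175 0.0843]
top table 0.0010986998127491265
45 zmax 0.099 top c [ 0.3727 -0.395 ] ext [0.013 0.009] mean [ 0.3727 -0.3962]
263 zmax 0.168 top c [ 0.3998 -0.2554] ext [0.028 0.027] mean [ 0.3993 -0.2559]
80 zmax 0.133 top c [ 0.492  -0.1291] ext [0.019 0.019] mean [ 0.4916 -0.1288]
251 zmax 0.188 top c [ 0.5207 -0.2045] ext [0.028 0.029] mean [ 0.5208 -0.2035]
322 zmax 0.123 top c [0.5488 0.3844] ext [0.062 0.03 ] mean [0.5478 0.3821]
473 zmax 0.115 top c [0.5729 0.1946] ext [0.049 0.051] mean [0.5733 0.1945]
264 zmax 0.228 top c [ 0.6324 -0.3935] ext [0.081 0.013] mean [ 0.6196 -0.3954]
237 zmax 0.17 top c [ 0.6255 -0.1872] ext [0.03  0.027] mean [ 0.6255 -0.1877]
1490 zmax 0.144 top c [0.7162 0.3149] ext [0.038 0.037] mean [0.7217 0.3206]
228 zmax 0.096 top c [0.7257 0.0954] ext [0.048 0.082] mean [0.7204 0.0935]
block ((0.5063121914863586, -0.16636762022972107), (0.07362150400876999, 0.16542206704616547), 21.763212203979492) 0.05076441435674628
board ((0.5855228900909424, 0.21543769538402557), (0.22672410309314728, 0.1312410980463028), 58.81574249267578)
```

View pics/crop1.png

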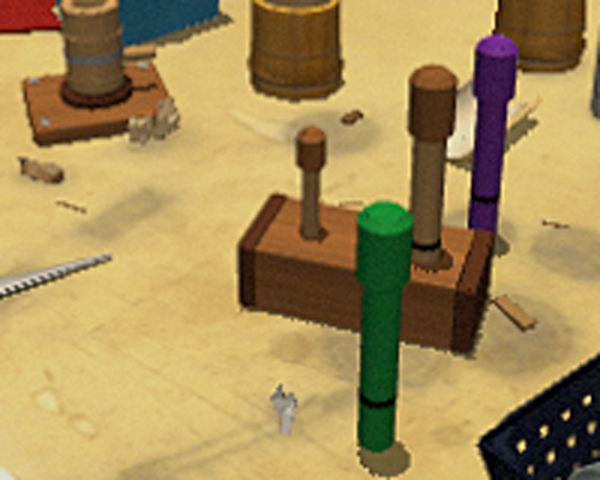

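View pics/crop2.png

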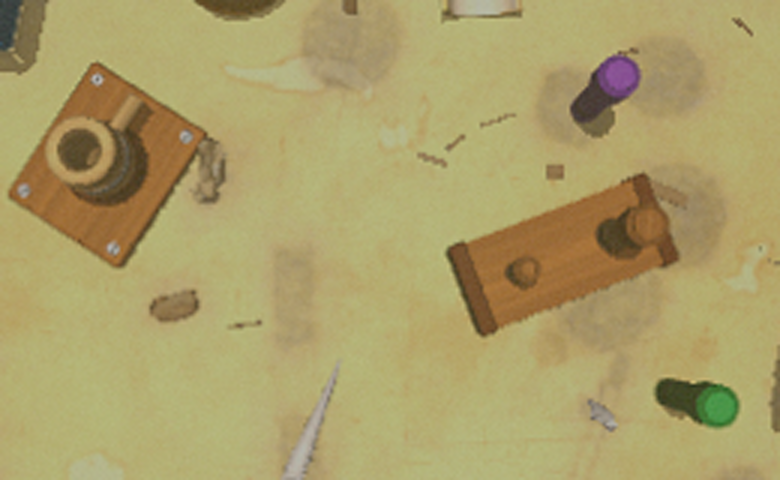

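The crops confirm it: the wooden plunger stands in the block (crop 1 at (432,150), scorched ring just above the block, purple behind and green in front). The pump mouth is at crop 2 (82,152). Next I approach and grasp with the fingers closing along world y.

```bash
python3 - <<'E'
from h import *
o=np.array([0,np.pi,0])
for oo in (o,np.array([np.pi,0,0])):
    for p in((.52,-.206,.30),(.572,.193,.30)): print(oo,p,inverse_kinematics(np.array(p),oo))
manip.move_pose([.5205,-.206,.30],o)
manip.set_gripper(.06,15)
manip.move_linear([.5205,-.206,.146],rate=.12)
print(manip.state()["contact_force"])
manip.set_gripper(.0,15)
s=manip.state();print(s["clock"],s["tool_pos"],s["tcp_rot"],s["gripper_width"],s["grasp_force"],s["contact_force"],s["joint_pos"])
E
```

```text
[0.         3.14159265 0.        ] (0.52, -0.206, 0.3) [-0.4217196   0.0120934   1.77609742  0.          1.35340184 -1.99251593]
[0.         3.14159265 0.        ] (0.572, 0.193, 0.3) [ 2.84158852e-01  9.79367290e-02  1.68588383e+00 -4.44089210e-16
  1.35777209e+00 -1.28663747e+00]
[3.14159265 0.         0.        ] (0.52, -0.206, 0.3) [-4.21719602e-01  1.20934006e-02  1.77609742e+00 -4.44089210e-16
  1.35340184e+00  1.14907672e+00]
[3.14159265 0.         0.        ] (0.572, 0.193, 0.3) [ 2.84158852e-01  9.79367290e-02  1.68588383e+00 -4.44089210e-16
  1.35777209e+00  1.85495518e+00]
[ 0.53766915 -0.0800269   1.01049869]
5.9583 [ 0.52062881 -0.20599676  0.14618571] [ 3.31699428e-05  3.14127514e+00 -4.28734672e-05] 0.029541936502768658 14.987936321413144 [0.05799994 0.92457282 0.93940915] [-4.21317990e-01  1.24190036e-01  1.94805321e+00  1.19691748e-04
  1.06904850e+00 -1.99215075e+00]
```

```bash
python3 - <<'E'
from h import *
manip.set_gripper(.0,35)
manip.move_linear([.5205,-.206,.275],rate=.12)
manip.move_linear([.572,.193,.275],rate=.2)
manip.move_linear([.572,.193,.252],rate=.1)
manip.dwell(.3)
s=manip.state();print(s["clock"],s["tool_pos"],s["gripper_width"],s["grasp_force"],s["contact_force"])
for n in("scene","top"):
    c=cams.capture(n);cv2.imwrite(f"pics/{n}1.png",c["image"]);P=cloud(c);np.save(f"{n}1.npy",P)
    for lo,hi in((.13,.15),(.15,.17),(.17,.19),(.19,.21),(.21,.225),(.02,.10),(.105,.118)):
        m=(np.hypot(P[...,0]-.572,P[...,1]-.193)<.04)&(P[...,2]>lo)&(P[...,2]<hi)
        q=P[m]
        if len(q)<10: continue
        r={True:.011,False:.026}[lo>.12]
        # fit circle centre with known radius
        from scipy.optimize import least_squares
        f=least_squares(lambda x:np.hypot(q[:,0]-x[0],q[:,1]-x[1])-r,[.575,.2],loss="soft_l1",f_scale=.001)
        print(n,lo,len(q),"fit",f.x.round(4),"mean",q.mean(0).round(4))
a=cv2.imread("pics/scene1.png")[60:260,150:350];cv2.imwrite("pics/crop3.png",cv2.resize(a,None,fx=3,fy=3,interpolation=2))
E
```

```text
10.2417 [0.57235829 0.19311579 0.2526723 ] 0.0290043089132714 34.96319551952183 [-0.34738675 -0.11667904 -1.52945075]
scene 0.13 57 fit [0.572  0.1937] mean [0.5669 0.1869 0.1395]
scene 0.15 65 fit [0.5721 0.1934] mean [0.5669 0.1866 0.1603]
scene 0.17 59 fit [0.5616 0.1771] mean [0.5666 0.1861 0.1801]
scene 0.19 57 fit [0.573  0.1929] mean [0.5678 0.186  0.2002]
scene 0.21 40 fit [0.5739 0.1915] mean [0.5669 0.1847 0.2175]
scene 0.02 613 fit [0.5725 0.1927] mean [0.5616 0.1771 0.0572]
scene 0.105 101 fit [0.5729 0.1928] mean [0.5695 0.1893 0.108 ]
top 0.02 240 fit [0.5698 0.1939] mean [0.5525 0.1854 0.0453]
top 0.105 118 fit [0.5754 0.2008] mean [0.5637 0.1914 0.1104]
```

View pics/crop3.png

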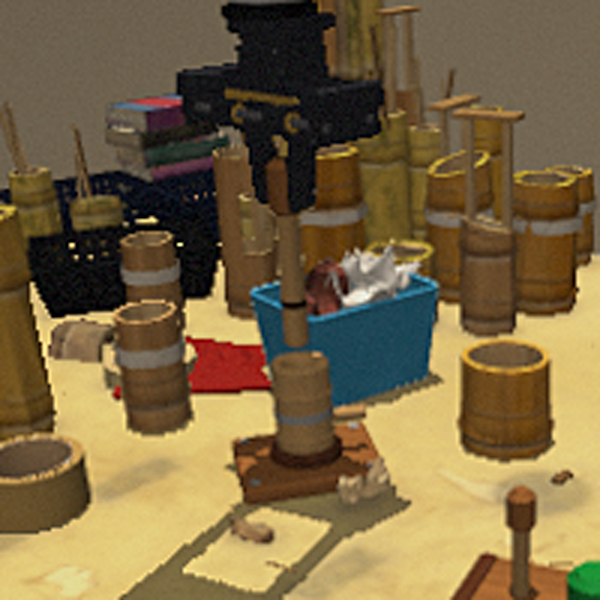

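The rod hangs centred over the mouth to within about 1.5 mm (crop 3: foot (296,345), mouth centre (302,355)), with a slight tilt. I'll shift by 1 mm and insert in steps, watching the force and correcting sideways from it.

```bash
cat >> h.py <<'E'
def down(z_end,xy,step=.006,lim=18,gain=6e-5,rate=.06):
    """stepwise descent; side force shifts the target (compliance)"""
    xy=np.array(xy,float);z=manip.state()["tool_pos"][2]
    f0=manip.state()["contact_force"].copy();log=[]
    while z>z_end+1e-4:
        z=max(z-step,z_end)
        manip.move_linear([*xy,z],rate=rate)
        s=manip.state();f=s["contact_force"]-f0
        log.append((z,*f,*s["tool_pos"]))
        if f[2]>lim: break
        d=np.clip(gain*f[:2],-.0006,.0006); xy=xy+d
    print(np.array(log).round(4));return xy,z
E
python3 - <<'E'
from h import *
np.set_printoptions(suppress=True,linewidth=120)
manip.set_gripper(.0,20)
xy,z=down(.196,[.5727,.1922])
s=manip.state();print(xy,z,s["clock"],s["gripper_width"],s["grasp_force"])
E
```

```text
[[ 0.2461 -1.0886  1.8504 -0.2194  0.5722  0.192   0.2452]
 [ 0.2401 -0.1825  0.9677  0.1301  0.5722  0.1922  0.2393]
 [ 0.2341 -1.5153  0.7738 -0.5281  0.5722  0.1922  0.2334]
 [ 0.2281 -0.6559  0.762   0.213   0.5721  0.1923  0.2274]
 [ 0.2221 -1.1602  1.4075  0.3102  0.5721  0.1924  0.2214]
 [ 0.2161 -0.6827  1.064  -0.4161  0.5721  0.1925  0.2154]
 [ 0.2101 -1.7582  0.5607 -0.1591  0.572   0.1925  0.2094]
 [ 0.2041 -1.0183  1.9815  0.0092  0.5719  0.1926  0.2035]
 [ 0.1981  0.4392  1.3407 -0.3051  0.5719  0.1927  0.1974]
 [ 0.196  -0.9489  1.3396 -0.3576  0.5722  0.1928  0.1959]]
[0.57218572 0.19292288] 0.196 13.0583 0.02947091648324077 19.982334648957476
```

```bash
python3 - <<'E'
from h import *
np.set_printoptions(suppress=True,linewidth=120)
xy,z=down(.162,[.5722,.1929])
xy,z=down(.148,xy,step=.0015,lim=8,rate=.03)
manip.dwell(.5)
s=manip.state();print(xy,z,s["clock"],s["tool_pos"],s["gripper_width"],s["grasp_force"],s["contact_force"])
for n in("scene","top"):
    c=cams.capture(n);cv2.imwrite(f"pics/{n}2.png",c["image"]);np.save(f"{n}2.npy",cloud(c))
a=cv2.imread("pics/scene2.png")[100:260,170:330];cv2.imwrite("pics/crop4.png",cv2.resize(a,None,fx=3,fy=3,interpolation=2))
E
```

```text
[[ 0.1899  0.5372  0.3187 -0.0422  0.5718  0.1928  0.1892]
 [ 0.1839 -0.0331  0.7384  0.7014  0.5719  0.1928  0.1832]
 [ 0.1779  0.46    0.671  -0.2451  0.5719  0.1929  0.1772]
 [ 0.1719  1.203   0.2996  0.2315  0.5719  0.1929  0.1713]
 [ 0.1659 -0.6314  0.6953 -0.7045  0.572   0.193   0.1653]
 [ 0.162   0.5875 -0.0588 -0.1853  0.5721  0.193   0.1616]]
[[ 0.1601  0.6957  0.0937  0.1788  0.5722  0.193   0.16  ]
 [ 0.1586  0.0108 -0.454   0.5272  0.5723  0.193   0.1585]
 [ 0.1571 -0.37    0.4729  0.8536  0.5722  0.193   0.157 ]
 [ 0.1556 -0.2684  0.5011  2.8531  0.5728  0.1932  0.1562]
 [ 0.1541 -0.3907  0.2948  8.1099  0.5737  0.1934  0.1561]]
[0.57233147 0.19309668] 0.1541394048806253 16.3083 [0.57364324 0.1933618  0.15613839] 0.029344226607258547 19.96483852097299 [-0.20181474 -1.82710892  5.78614895]
```

View pics/crop4.png

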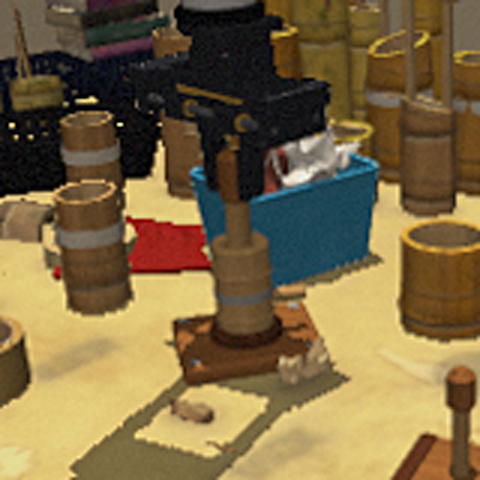

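Crop 4 shows the plunger fully down: only the upper rod is visible above the mouth at (240,240). Contact came at TCP z 0.1561, within 0.2 mm of the expected value. Now I draw it up 40 mm.

```bash
python3 - <<'E'
from h import *
manip.set_gripper(.0,30)
manip.move_linear([.5724,.1931,.1961],rate=.04)
manip.dwell(.6)
s=manip.state();print(s["clock"],s["tool_pos"],s["gripper_width"],s["grasp_force"],s["contact_force"],s["tcp_rot"])
c=cams.capture("scene");P=cloud(c);cv2.imwrite("pics/scene3.png",c["image"])
from scipy.optimize import least_squares
for lo,hi in((.118,.133),(.133,.148),(.148,.16)):
    q=P[(np.hypot(P[...,0]-.572,P[...,1]-.193)<.02)&(P[...,2]>lo)&(P[...,2]<hi)]
    print(lo,len(q),least_squares(lambda x:np.hypot(q[:,0]-x[0],q[:,1]-x[1])-.011,[.575,.2],loss="soft_l1",f_scale=.001).x.round(4))
a=c["image"][120:240,190:310];cv2.imwrite("pics/crop5.png",cv2.resize(a,None,fx=5,fy=5,interpolation=2))
E
```

```text
18.425 [0.57239614 0.1930885  0.19610766] 0.029444510189349685 29.979514447040856 [ 0.71771736  0.29872556 -1.64296931] [-1.51031913e-05 -3.14158859e+00  1.29186156e-05]
0.118 43 [0.5723 0.1932]
0.133 45 [0.5725 0.1932]
0.148 34 [0.5587 0.1789]
```

View pics/crop5.png

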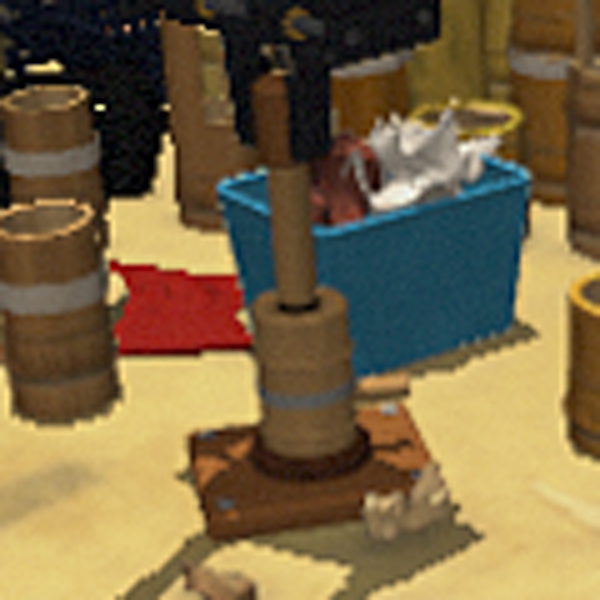

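Crop 5 shows the dark ring at the mouth, around (298,303), with the rod upright and held. Handing in.

```bash
python3 -c "
from h import *
print(order.close_job())"
```

```text
the job is handed in; nothing more can be done
None
```

The job is handed in with no verdict returned: the plunger went to the bottom of the bore (about 8 N contact at the expected depth), then was drawn up 40 mm so its scorched ring is level with the mouth, and it is still held upright at 30 N; I didn't re-measure the slim rod, mug or half shell afterwards.

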